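# Clamp the re-glued trivet in the wooden press with the ratchet wrench

## Robot

A 6-joint arm with a two-finger parallel gripper is mounted at the origin on the work surface. World frame = base frame: x ahead of the robot, y to its left, z up, the work surface at z = 0. Lengths are in m, angles in rad, forces in N, time in s.
With the tool pointing down it reaches from about 0.3 to 0.775 m from the base axis. Payload 14.6 kg.
Tool frame: the origin (TCP) lies on the mounting face of the last link; the fingertips stand 199 mm ahead of it and the grasp point (between the pads) lies 180 mm ahead of it; z points along the fingers, y is the direction in which the jaws open and shut (so a half turn about z gives the same grasp; the last joint's range is limited). The gripper opens to 94 mm and grips with 3 to 60 N. Pads are 16 mm wide; open, the fingers measure 119 mm over their backs; the gripper's body (75 mm by 177 mm) begins 78 mm behind the grasp point.
Start: joints at [-1.294, 0.3, 1.521, -0, 1.321, -0.067], TCP at [0.185, -0.518, 0.405] pointing down, gripper open.
Joint ranges: [-3.03, 3.03], [-0.79, 2.21], [0.23, 2.52], [-1.04, 4.18], [0, 3.07], [-2.55, 2.55]. Speed limits (rad/s): [2.22, 2.22, 2.57, 3.14, 3.14, 3.14].

## Interface

Orientations are given as [roll, pitch, yaw] about the fixed x, y, z axes, in that order (R = Rz(yaw) Ry(pitch) Rx(roll)).
In Python, from station import sensors, vision, job gives the robot as it stands. The module is installed in compiled form; this text tells all that it offers.
- The arm moves only by the tool arm_command, never from a script. Its argument "plan" is one flat list of numbers, 5 for each row, row after row: the closure, from -1 (fully open) to 1 (shut), so that 0 is half open, then the shift along the world's x, y, z scaled (see below), then the turn about the world's z scaled (see below). A call has 1 to 20 rows; each row is the pose to reach, as a shift and turn from the pose commanded when the call began; what a row does not reach only later rows make up. The controller multiplies each number of a shift by 400 mm and each number of a turn by 120 degrees. A row lasts 1/10 s, in which the tool goes at most 50 mm and 8.59 degrees, less where a joint would pass 70% of its speed; a pose out of reach is approached as far as the arm can. A call with a number of a shift or a turn outside -1 to 1 is refused whole. A call with a gripper value outside its range is refused whole. The fingers move at their own pace and stop on an object; "newtons" is the grip in N (left out, the last holds). Time passes only in rows, so rows that repeat a pose let the fingers close. It gives the time, the measured TCP pose, the force and the opening at its end, in the units of the state.
- sensors.get_obs(): the state, without advancing time (a new reading comes with each control period).
- vision.camera(name): name is "side" or "top"; returns the picture (480x640x3 uint8, blue, green, red); there is no depth.
- vision.camera_params(name): a dict with "intrinsics" (3x3 intrinsics, pixels), "rvec" (rotation vector, rad) and "tvec" (3), from world to camera coordinates, as OpenCV has them. Camera axes: x right, y down, z forward; pixel columns grow to the right and rows downward; lengths in m; the calibration is good to about 2 mm. A picture is of the moment at which its call begins. camera_params takes no time and is no camera call.
- job.hand_in(): hands the job in, once; it reports no verdict.
Trained networks look in the newest picture that a camera, given by its name, has taken for a name from the list of things; names that differ only in an ending like _2 or _b are one class to them, and where a whole thing is asked for, a point or a joint stands for the part that bears it (a point fixed in the world has none). Each returns a list of dicts, best first, with "confidence" (0 to 1); they miss things now and then, are a little off and sometimes report something else, mostly with a low value. They report only what shows in the picture. A call takes as long as a camera call. They do not tell look-alikes from the thing itself.
- vision.search_frame(name, camera): "at" ([row, column] in pixels, amid what is visible of it).
- vision.silhouettes(name, camera): "mask" (480x640 bool, what is visible of it) and "at" ([row, column] in pixels, amid what is visible of it).
- vision.pinpoint(name, camera): "at" ([row, column] in pixels: a listed point, or the origin of a listed thing).
The state is a dict: "time_s": time; "qpos": joint angles; "joint_vel": joint speeds; "tau": joint torques, N m; "ee_pos": TCP position; "eef_rot": TCP orientation; "force": force on the tool from outside, world axes, zero at the start; "moment": the same for the moment, N m; "grip_width": finger opening in m.
Only numpy, scipy, OpenCV 4.12 (cv2) and the standard library are available. Lean on these libraries where they do the work, as an engineer would, in place of code of your own. Each camera call takes 0.05 s, during which the arm holds its last target.

## Task

The re-glued trivet lies in the wooden press under its pressing board. Put the large end of the ratchet wrench on the square head of the press screw and work it back and forth, letting it slip on the return strokes, to screw the press down until it clamps firmly at about one newton-metre, without over-tightening and crushing the cork. Then lift the wrench off and lay it flat on the oak top.

Things in the scene. Friction and masses are not known exactly. Their poses are not given: they have to be found in the camera images.
- wrench: double-ended ratchet wrench of plain steel, 0.6 kg, 191 mm long, lying flat. Origin: underside of its large round end (52 mm across, 22 mm high), on that end's axis; the shank runs along the wrench's own -x. The small end (square eye 30 mm wide, 22 mm high, centred at x = -150 mm) is not used. Centre of mass near x = -53 mm.
- wrench_grip (a point): middle of the wrench's shank, 85 mm from the large end's axis and 12 mm above the underside; axes as the wrench's. The shank is a straight bar 16 mm wide (y) and 12 mm high (6 to 18 mm above the underside), from x = -26 to -135 mm of the wrench
- wrench_socket (a point): centre of the square hole (18 x 18 mm, right through) in the large end's ratchet wheel, at the underside; fixed to the wheel, its x and y axes square to the hole's sides. The wrench has 1 mm of play all round on the screw head.
- ratchet (a joint): angle of the wheel in the wrench (rad), about 0 at the start. Swung clockwise seen from above, the wrench drives the wheel; swung counter-clockwise it slips (under 0.1 N m) and this value grows. One click each 22.5 deg: up to that much of a clockwise stroke, now and then twice that, passes before it bites.
- screw: upright steel screw of the press. Origin: on its axis at the top of its 32 mm round collar, where the seated wrench rests (underside within 2 mm of it), about 163 mm above the oak top. Clockwise from above lowers it 6 mm a turn; 1 to 2.3 rad bring its shoe onto the pressing board, about 0.8 more clamp it. It stays where it is left, and carries the wrench upright when let go, leaning a little.
- screw_head (a point): centre of the top of the screw's square head: 16 x 16 mm, 20 mm high above the collar, the top 4 mm tapered; axes square to its sides. Torque to turn it: about 0.2 N m while free, then climbing by roughly 1 N m per rad once the shoe bears on the pressing board. Under 0.7 N m may leave it loose, over 1.4 N m may crush the cork.
- press: wooden press, fixed. Origin: centre of the base's underside, below the screw. Base 170 x 250 x 24 mm, two steel columns 192 mm apart along its y with cap nuts up to 140 mm high, cross-beam 250 mm long along y, 52 mm deep, its top 126 mm above the oak top.
- press_board: beech pressing board 115 x 224 x 18 mm, notched round the columns, lying on the trivet under the screw's shoe; origin at the centre of its underside
- trivet: the trivet in the press, dark wood on cork, 130 x 130 x 22 mm; origin at the centre of its underside
- spanner: plain fixed spanner of steel, 190 mm long, one flat jaw end; not for this job, leave it
- cake_lifter: stainless cake lifter, 280 mm long; leave it
- glue_bottle: white glue bottle, 56 mm diameter, 150 mm high; leave it
- pepper_mill: dark wooden pepper mill, 54 mm diameter, 158 mm high; leave it
Not all that is in view belongs to the job. Leave any white look-alike of the trivet alone.

How it is judged:
On the way, in this order (a step that is already met when the one before it is completed fails the run):
1. the wrench's large end is fully seated on the square head of the press screw (horizontal distance between wrench_socket and screw below 0.004 m and z of wrench in the frame of screw below 0.006 m and angle between the z axis of wrench and the z axis of screw, either way round below 0.15 rad), for 0.1 s.
2. with the wrench on the screw and worked in ratcheting strokes, the screw clamps the pressing board with at least 50 N (contact force between screw and press_board above 50 N and horizontal distance between wrench_socket and screw below 0.004 m and z of wrench in the frame of screw below 0.01 m and value of joint ratchet above 0.5 rad), for 0.1 s.
At the end, for the whole second after the job is handed in: The screw still clamps the pressing board and the trivet with at least 50 N (never more than 200 N), board and trivet within 12 mm of where they lay, and the wrench lies flat (within 0.06 rad) and still on the oak top (contact force between screw and press_board above 50 N and contact force between press_board and trivet above 50 N and height (world z) of wrench below 0.005 m and angle between wrench's own z axis and vertical below 0.06 rad and linear speed of wrench below 0.02 m/s and distance of each of press_board, trivet from where it was at the start of the episode below 0.012 m); the robot touches nothing.
It fails at once if the press is over-tightened: the screw bears on the pressing board with more than 200 N and crushes the cork (contact force between screw and press_board above 200 N).
It fails at once if the robot itself touches the screw or the pressing board (contact force between any of the fingers, the arm and screw above 1 N or contact force between the fingers and press_board above 1 N).
It fails at once if a bystander is pushed more than 2 cm (distance of any of spanner, cake_lifter, glue_bottle, pepper_mill from where it was at the start of the episode above 0.02 m).
It fails at once if the wrench or the robot strikes the press hard (contact force between any of the arm, the fingers and press above 40 N).
It also fails if it takes over 72 s, if anything falls off the work surface, if the arm or the gripper's body presses on something with over 40 N, if the wrist force passes 120 N, or if a joint passes its speed limit or range.

## Working session

There is one attempt and no reset: what is moved stays moved. The work goes in short steps, Python scripts to look and compute and a tool call to move; the robot and the scene stay as the last step left them, time stands still between calls to the robot, and variables do not carry over. Pictures are saved under pics/ and viewed, and the job is handed in when it is done.

Besides the shell and the picture viewer there is one more tool, called after "Emit:" by a JSON object that holds its "fn" and its "kwargs", one argument or row to a line. arm_command: Moves the arm, as the interface text tells. Its arguments: {"type":"object","properties":{"plan":{"type":"array"},"newtons":{"type":"number"}},"required":["plan"]}

```bash
mkdir -p pics; cat > h.py <<'E'
import numpy as np, cv2
from station import sensors, vision, job
def cam(n):
    p=vision.camera_params(n); K=np.array(p["intrinsics"],float); R=cv2.Rodrigues(np.array(p["rvec"],float))[0]; t=np.array(p["tvec"],float).ravel(); return K,R,t
def ray(n,at):
    K,R,t=cam(n); d=R.T@np.linalg.inv(K)@np.array([at[1],at[0],1.]); return -R.T@t, d/np.linalg.norm(d)
def atz(n,at,z):
    o,d=ray(n,at); return o+d*(z-o[2])/d[2]
def tri(a,b):
    (o1,d1),(o2,d2)=ray("side",a),ray("top",b)
    A=np.stack([d1,-d2],1); s=np.linalg.lstsq(A,o2-o1,rcond=None)[0]
    p,q=o1+s[0]*d1,o2+s[1]*d2; return (p+q)/2,np.linalg.norm(p-q)
def proj(n,P):
    K,R,t=cam(n); c=R@np.array(P,float)+t; u=K@c; return u[1]/u[2],u[0]/u[2]
E
python3 - <<'E'
from h import *
np.set_printoptions(precision=4,suppress=True)
for c in("side","top"):
    cv2.imwrite(f"pics/{c}0.png",vision.camera(c)); print(c,ray(c,[240,320]))
for n in ["wrench","wrench_grip","wrench_socket","screw","screw_head","press","press_board","trivet","spanner"]:
    for c in("side","top"):
        r=vision.pinpoint(n,c); print(n,c,[(np.round(x["at"],1).tolist(),round(x["confidence"],2)) for x in r[:3]])
print(sensors.get_obs())
E
```

```text
side (array([ 0.2091, -1.06  ,  0.9004]), array([ 0.1922,  0.7911, -0.5807]))
top (array([ 0.2541, -0.013 ,  1.3608]), array([ 0.1678,  0.0028, -0.9858]))
wrench side []
wrench top [([201.9, 209.2], 0.88)]
wrench_grip side [([210.0, 311.2], 0.81)]
wrench_grip top [([230.9, 202.5], 0.71)]
wrench_socket side []
wrench_socket top [([203.1, 207.2], 0.44)]
screw side [([209.6, 351.3], 0.52)]
screw top [([201.7, 293.7], 0.51)]
screw_head side [([204.5, 351.4], 0.64)]
screw_head top [([194.2, 296.8], 0.53)]
press side [([257.4, 351.8], 0.56)]
press top [([212.3, 295.1], 0.96)]
press_board side [([243.2, 352.2], 0.88)]
press_board top [([203.5, 296.9], 0.98)]
trivet side [([220.6, 244.1], 0.82), ([254.3, 264.4], 0.62), ([327.3, 277.9], 0.6)]
trivet top [([299.9, 188.7], 0.78), ([292.7, 265.8], 0.74), ([298.8, 367.2], 0.74)]
spanner side [([358.4, 396.1], 0.6)]
spanner top [([213.7, 426.6], 0.68)]
{'time_s': 1.0, 'qpos': array([-1.2936,  0.2999,  1.521 ,  0.    ,  1.3207, -0.0666]), 'joint_vel': array([-0.001 ,  0.0009,  0.    , -0.0012,  0.0009, -0.0002]), 'tau': array([ -0.0027, -53.167 , -35.2915,   0.0708,   0.0213,  -0.    ]), 'ee_pos': array([ 0.1854, -0.5178,  0.4047]), 'eef_rot': array([ 3.1416, -0.    ,  0.3438]), 'force': array([0.1492, 0.726 , 0.4061]), 'moment': array([ 0.0058, -0.0087, -0.02  ]), 'grip_width': 0.094225727517737}
```

View pics/side0.png

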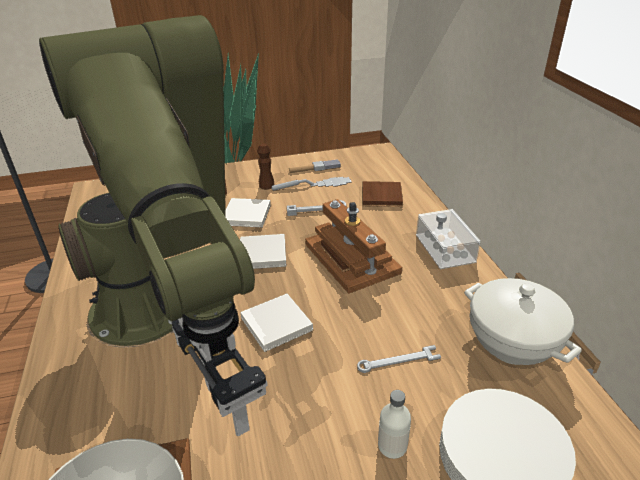

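View pics/top0.png

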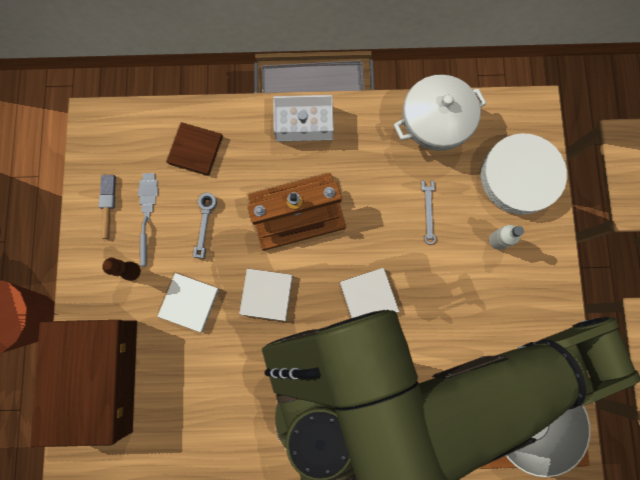

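```bash
python3 - <<'E'
from h import *
np.set_printoptions(precision=4,suppress=True)
print("time",sensors.get_obs()["time_s"])
print("head",tri([204.5,351.4],[194.2,296.8]))
print("screw",tri([209.6,351.3],[201.7,293.7]))
print("head z183",atz("side",[204.5,351.4],.183),atz("top",[194.2,296.8],.183))
print("screw z163",atz("top",[201.7,293.7],.163))
print("grip",tri([210,311.2],[230.9,202.5]), atz("top",[230.9,202.5],.012))
print("wrench",atz("top",[201.9,209.2],0),atz("top",[203.1,207.2],0))
for c,b in(("side",(150,290,220,440)),("top",(150,290,130,340))):
    im=cv2.imread(f"pics/{c}0.png")[b[0]:b[1],b[2]:b[3]]
    im=cv2.resize(im,None,fx=3.6,fy=3.6,interpolation=cv2.INTER_CUBIC); cv2.imwrite(f"pics/{c}0z.png",im)
E
```

```text
time 1.0
head (array([0.5688, 0.0472, 0.1855]), np.float64(0.009590245763881483))
screw (array([0.5634, 0.0556, 0.1631]), np.float64(0.006577803884018324))
head z183 [0.5649 0.0499 0.183 ] [0.5744 0.0467 0.183 ]
screw z163 [0.5601 0.056  0.163 ]
grip (array([0.5201, 0.3312, 0.003 ]), np.float64(0.00040728241272571794)) [0.5186 0.3289 0.012 ]
wrench [0.6073 0.3139 0.    ] [0.6038 0.3197 0.    ]
```

View zooms.

The side view shows the press around (352,235), its screw head at about row 205, column 351, and the wrench behind it at (210,310). In the top view the wrench's large end is at (202,207) with the shank running to (255,199). The screw is at (199,294).

View pics/side0z.png

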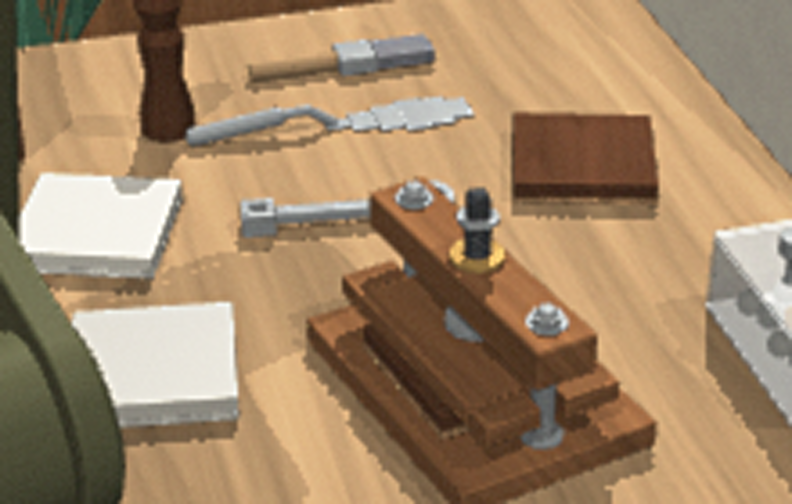

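View pics/top0z.png

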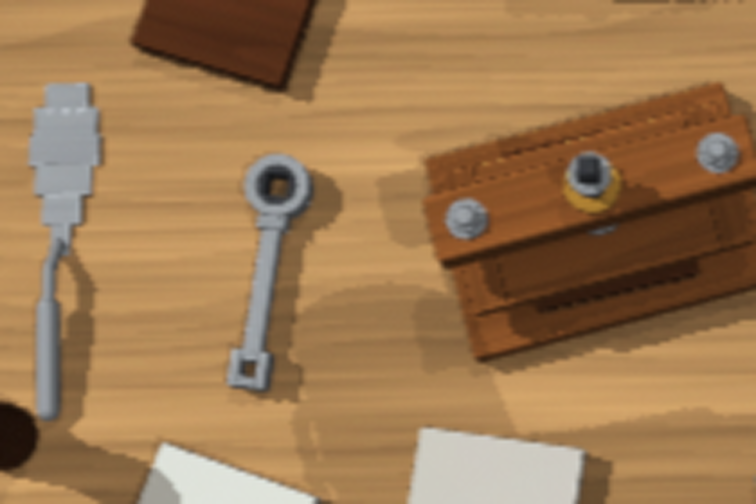

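```bash
python3 - <<'E'
from h import *
np.set_printoptions(precision=4,suppress=True)
a=cv2.imread("pics/side0.png")[188:232,330:376]; b=cv2.imread("pics/top0.png")[178:222,270:316]
z=[cv2.resize(i,None,fx=8.5,fy=8.5,interpolation=cv2.INTER_NEAREST) for i in (a,b)]
cv2.imwrite("pics/headz.png",np.hstack(z)); print(z[0].shape)
px=lambda x,y,f,c0,r0:[(y+.5)/f-.5+r0,(x+.5)/f-.5+c0]
L=px(278,186,3.6,130,150); S=px(250,368,3.6,130,150)
l=atz("top",L,.022); s=atz("top",S,.022); print("wrench ring",l,"small",s,"d",np.linalg.norm(l-s),"yaw",np.arctan2(*(l-s)[1::-1]))
n1=atz("top",px(466,217,3.6,130,150),.138); n2=atz("top",px(717,152,3.6,130,150),.138); print("nuts",n1,n2,np.linalg.norm(n1-n2),(n1+n2)/2, "press yaw",np.arctan2(*(n1-n2)[1::-1])-np.pi/2)
n1=atz("side",px(414,196,3.6,220,150),.136); n2=atz("side",px(547,318,3.6,220,150),.136); print("nuts side",n1,n2,np.linalg.norm(n1-n2),(n1+n2)/2)
E
```

```text
(374, 391, 3)
wrench ring [0.6035 0.3154 0.022 ] small [0.4562 0.335  0.022 ] d 0.14860057452362277 yaw -0.13236184547771285
nuts [0.5465 0.1489 0.138 ] [ 0.5909 -0.0358  0.138 ] 0.18998825325494606 [0.5687 0.0565 0.138 ] press yaw 0.23619946521200452
nuts side [0.544  0.1374 0.136 ] [ 0.5898 -0.0451  0.136 ] 0.18812694546931547 [0.5669 0.0461 0.136 ]
```

View pics/headz.png

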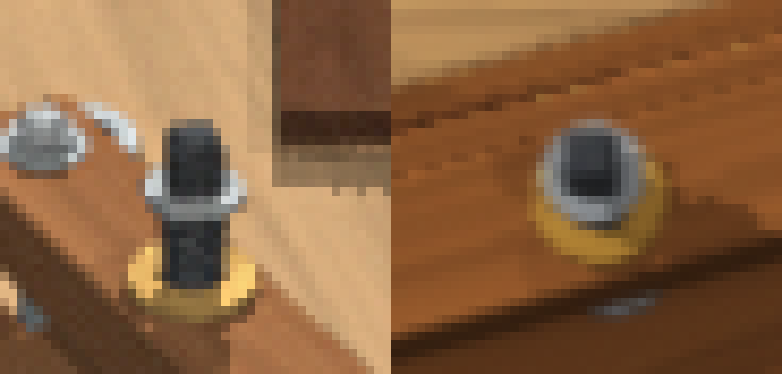

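```bash
python3 - <<'E'
from h import *
np.set_printoptions(linewidth=220,precision=4,suppress=True)
for c,(r0,r1,c0,c1) in(("side",(200,216,344,362)),("top",(190,206,284,304))):
    g=cv2.cvtColor(cv2.imread(f"pics/{c}0.png"),cv2.COLOR_BGR2GRAY)
    print(c,r0,c0,cam(c)[0][0,0]); print(g[r0:r1,c0:c1])
E
```

```text
side 200 344 523.0684334457109
[[179 182 177 169 165 168 168 173 174 177 173 174 179 183 181 166 162 168]
 [192 180 176 174 169 172 164 168 172 174 172 177 176 178 182 165 166 163]
 [212 195 181 177 174 168 127 125 111 111 114 171 177 180 181 168 164 162]
 [211 229 185 182 179 122  68  85  86  86  87 124 177 180 180 168 170 168]
 [208 228 174 183 184  95  46  62  72  76  63  77 175 181 179 170 170 170]
 [150 183 161 185 187  90  53  56  62  59  48  53 138 177 181 166 167 169]
 [120 118 125 182 188  88  45  55  50  45  43  43 114 176 180 180 182 182]
 [118 120 122 148 178  87  35  46  49  50  47  44 111 174 176 178 182 186]
 [122 122 119 163 198  96  39  47  48  47  43  50 121 198 179 175 181 185]
 [126 119 110 207 205 101  34  44  41  48  39  44 121 195 195 177 180 181]
 [121 121 115 208 200 121  48  47  48  53  46  63 155 215 194 172 176 182]
 [119 123 123 110 124 121  94  86  93 105  98 134 217 210 131 159 168 176]
 [123 121 124 101  94 116 131 129 127 128 128 135 139 128 136 166 166 170]
 [128 124 123 123  92  87 115 116 118 116 104 111 107 173 178 174 167 165]
 [124 128 126 127  
[... 790 characters left out ...]
46  61  94 111 121 130 100  75  87]
 [ 82  82  93 137 144 117  74  49  46  43  42  39  56  94 110 114 127 111  82  87]
 [ 82  84 100 131 140 127  78  38  33  32  31  32  53  93 109 101 103 114  93  86]
 [ 82  82  97 111 136 140  95  53  39  34  33  35  59  95 107  98  96 101  80  68]
 [ 90  87 101 119 134 141 139 135 111  95  92  86  93 105  99  98  99  99  77  64]
 [ 93  93 108 128 121 125 138 143 139 137 137 113  98  96  98  99 100  96  75  62]
 [ 95  97 111 128 130 132 123 124 132 135 130 112  81  73  91  99  98  84  68  64]
 [ 97  94  90 117 133 136 133 113  90  76  63  54  59  83  97 100  96  82  70  67]
 [ 88  89  88 102 124 134 135 131 128 124 103  89  88  88  93  96  87  73  67  67]]
```

```bash
cat > fit.py <<'E'
from h import *
from scipy.optimize import minimize
W={"side":(199,211,346,360),"top":(191,202,286,300)}
g={c:cv2.cvtColor(cv2.imread(f"pics/{c}0.png"),cv2.COLOR_BGR2GRAY).astype(float) for c in W}
def dark(c):
    r0,r1,c0,c1=W[c]; G=g[c][r0:r1,c0:c1]
    bg=np.full(G.shape,180.) if c=="side" else np.where(np.arange(c0,c1)[None]<293,128.,97.)+0*G
    dk=46 if c=="side" else 50
    D=np.clip((bg-G)/(bg-dk),0,1)
    if c=="side":
        D[:, :3]=0; D[:, 11:]*=1
    else:
        D[:2]=0; D[2]*=(G[2]<97); D[:, :3]=0; D[:,11:]=0
    return D
def render(c,x,y,yaw,top,S=8):
    r0,r1,c0,c1=W[c]; R=np.array([[np.cos(yaw),-np.sin(yaw)],[np.sin(yaw),np.cos(yaw)]])
    P=[]
    for h,z in((.008,.163),(.008,.179),(top,.183)):
        for a in(-1,1):
            for b in(-1,1):
                q=R@np.array([a*h,b*h]); P.append(proj(c,[x+q[0],y+q[1],z]))
    P=np.array(P); u=(P[:,1]-c0+.5)*S; v=(P[:,0]-r0+.5)*S
    hull=cv2.convexHull(np.stack([u,v],1).astype(np.float32))
    m=np.zeros(((r1-r0)*S,(c1-c0)*S),np.uint8); cv2.fillPoly(m,[np.round(hull*16-8).astype(np.int32)],1,shift=4)
    return m.reshape(r1-r0,S,c1-c0,S).mean((1,3))
if __name__=="__main__":
    for c in W:
        D=dark(c); print(c)
        for yd in range(-45,45,5):
            f=lambda p:((render(c,p[0],p[1],np.radians(yd),.006)-D)**2).sum()
            r=minimize(f,[.567,.053],method="Nelder-Mead",options=dict(initial_simplex=[[.567,.053],[.572,.053],[.567,.058]]))
            print(yd,np.round(r.x,4),round(r.fun,3))
E
python3 fit.py
```

```text
side
-45 [0.5688 0.0548] 4.947
-40 [0.5683 0.054 ] 4.131
-35 [0.5689 0.0549] 3.351
-30 [0.5691 0.0552] 2.753
-25 [0.569  0.0551] 2.245Traceback (most recent call last):
  File "fit.py", line 31, in <module>
    r=minimize(f,[.567,.053],method="Nelder-Mead",options=dict(initial_simplex=[[.567,.053],[.572,.053],[.567,.058]]))
    res = _minimize_neldermead(fun, x0, args, callback, bounds=bounds,
                               **options)
    fxcc = func(xcc)
    fx = function(np.copy(x), *(wrapper_args + args))
  File "fit.py", line 30, in <lambda>
    f=lambda p:((render(c,p[0],p[1],np.radians(yd),.006)-D)**2).sum()
                 ~~~~~~^^^^^^^^^^^^^^^^^^^^^^^^^^^^^^^^^
  File "fit.py", line 21, in render
    q=R@np.array([a*h,b*h]); P.append(proj(c,[x+q[0],y+q[1],z]))
                                      ~~~~^^^^^^^^^^^^^^^^^^^^^
  File "h.py", line 14, in proj
    K,R,t=cam(n); c=R@np.array(P,float)+t; u=K@c; return u[1]/u[2],u[0]/u[2]
          ~~~^^^
  File "h.py", line 4, in cam
    p=vision.camera_params(n); K=np.array(p["intrinsics"],float); R=cv2.Rodrigues(np.array(p["rvec"],float))[0]; t=np.array(p["tvec"],float).ravel(); return K,R,t
ValueError: time passes only in moves, steps and waits
```

```bash
python3 - <<'E'
from h import *
import json
json.dump({n:{k:np.array(v).tolist() for k,v in vision.camera_params(n).items()} for n in("side","top")},open("cam.json","w"))
E
sed -i 's/^def cam(n):/import json\nCP=json.load(open("cam.json"))\ndef cam(n):/; s/vision.camera_params(n)/CP[n]/' h.py; python3 fit.py
```

```text
side
-45 [0.5688 0.0548] 4.947
-40 [0.5683 0.054 ] 4.131
-35 [0.5689 0.0549] 3.351
-30 [0.5691 0.0552] 2.753
-25 [0.569  0.0551] 2.245
-20 [0.5687 0.0549] 2.311
-15 [0.5687 0.0549] 1.875
-10 [0.5692 0.0551] 0.955
-5 [0.5692 0.0551] 1.079
0 [0.569  0.0552] 1.835
5 [0.5693 0.0554] 2.718
10 [0.5688 0.0548] 3.765
15 [0.5693 0.0544] 4.835
20 [0.5691 0.0545] 5.376
25 [0.5695 0.0554] 5.616
30 [0.5695 0.0554] 5.734
35 [0.5698 0.0553] 5.76
40 [0.5695 0.0547] 5.604
top
-45 [0.5693 0.0578] 8.757
-40 [0.5696 0.0574] 8.514
-35 [0.5698 0.0572] 8.195
-30 [0.5693 0.0573] 7.485
-25 [0.57   0.0571] 6.416
-20 [0.5704 0.057 ] 5.305
-15 [0.5704 0.0572] 4.268
-10 [0.5704 0.0567] 3.417
-5 [0.5707 0.0567] 2.902
0 [0.5707 0.0572] 2.692
5 [0.5707 0.0572] 3.016
10 [0.5701 0.0574] 4.272
15 [0.5703 0.0573] 4.781
20 [0.5705 0.0574] 5.916
25 [0.5695 0.0572] 6.963
30 [0.5699 0.0577] 8.01
35 [0.5694 0.0573] 8.416
40 [0.5694 0.0569] 8.802
```

Emit:
{"fn": "arm_command", "kwargs": {
  "plan": [-0.4,0.4,1,0.05,1,-0.4,0.4,1,0.05,1,-0.4,0.4,1,0.05,1,-0.4,0.4,1,0.05,1,-0.4,0.4,1,0.05,1,-0.4,0.4,1,0.05,1,-0.4,0.4,1,0.05,1,-0.4,0.4,1,0.05,1,-0.4,0.4,1,0.05,1,-0.4,0.4,1,0.05,1],
  "newtons": 60
}}

```text
time_s: 2.0
ee_pos: [0.346, -0.1151, 0.4251]
eef_rot: [3.141, 0.0, 1.854]
force: [0.3, -0.7, 0.8]
grip_width: 0.0656
```

Emit:
{"fn": "arm_command", "kwargs": {
  "plan": [-0.4,0.485,1,0.0,0.557,-0.4,0.485,1,0.0,0.557,-0.4,0.485,1,0.0,0.557,-0.4,0.485,1,0.0,0.557,-0.4,0.485,1,0.0,0.557,-0.4,0.485,1,0.0,0.557,-0.4,0.485,1,0.0,0.557,-0.4,0.485,1,0.0,0.557,-0.4,0.485,1,0.0,0.557,-0.4,0.485,1,0.0,0.557]
}}

```text
time_s: 3.0
ee_pos: [0.5403, 0.286, 0.4228]
eef_rot: [-3.141, -0.002, 3.014]
force: [-0.5, -0.9, 0.6]
grip_width: 0.0656
```

```bash
python3 - <<'E'
from h import *
for c in("side","top"): cv2.imwrite(f"pics/{c}1.png",vision.camera(c))
for n in("wrench","wrench_grip","wrench_socket"):
  for c in("side","top"):
    r=vision.pinpoint(n,c); print(n,c,[(np.round(x["at"],1).tolist(),round(x["confidence"],2)) for x in r[:2]])
print(sensors.get_obs())
im=cv2.imread("pics/top1.png")[170:290,120:320]; cv2.imwrite("pics/top1z.png",cv2.resize(im,None,fx=4,fy=4))
E
```

```text
wrench side []
wrench top [([213.6, 299.8], 0.68)]
wrench_grip side [([211.0, 311.6], 0.73)]
wrench_grip top []
wrench_socket side []
wrench_socket top []
{'time_s': 3.4, 'qpos': array([ 4.20735769e-01,  4.17319825e-01,  1.31485445e+00, -1.25504087e-05,
        1.40857225e+00, -1.01784940e+00]), 'joint_vel': array([ 5.65081488e-03,  6.04129680e-03, -3.82450393e-03, -7.61431473e-04,
       -1.98606099e-05,  1.70881253e-03]), 'tau': array([ 6.77178567e-02, -6.05602598e+01, -3.61203504e+01,  2.55679811e-02,
        6.78108749e-02, -3.75603471e-03]), 'ee_pos': array([0.53921259, 0.28136949, 0.42528739]), 'eef_rot': array([3.14115881e+00, 7.26543146e-04, 3.00938336e+00]), 'force': array([ 0.27470658,  0.57054044, -0.43750814]), 'moment': array([ 0.01190976, -0.166853  , -0.03165086]), 'grip_width': 0.06555959704754748}
```

View pics/top1z.png

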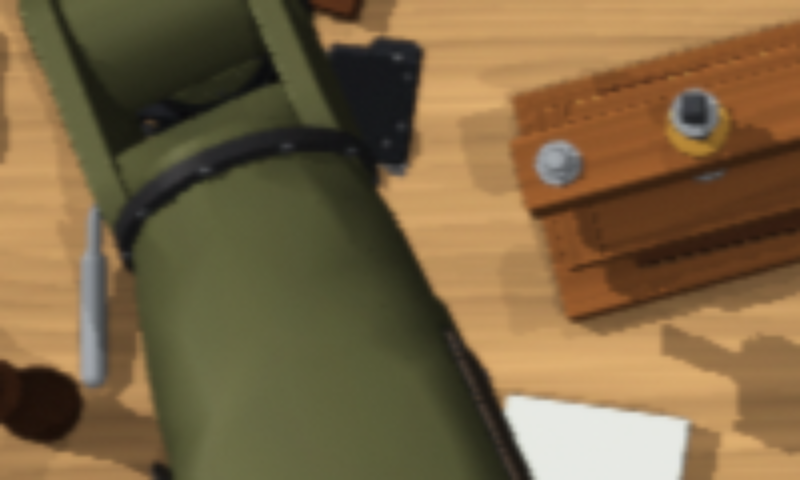

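View pics/side1.png

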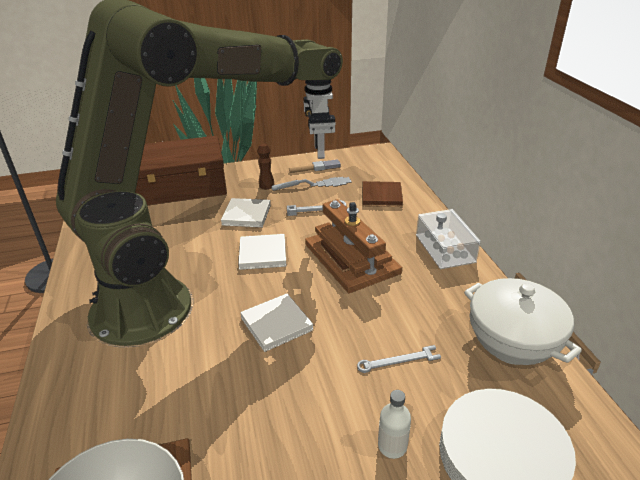

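Emit:
{"fn": "arm_command", "kwargs": {
  "plan": [-0.4,0,0.104,-0.1,0,-0.4,0,0.104,-0.2,0,-0.4,0,0.104,-0.3,0,-0.4,0,0.104,-0.4,0,-0.4,0,0.104,-0.48,0,-0.4,0,0.104,-0.53,0,-0.4,0,0.104,-0.555,0,-0.4,0,0.104,-0.555,0,-0.4,0,0.104,-0.555,0,1,0,0.104,-0.555,0,1,0,0.104,-0.555,0,1,0,0.104,-0.555,0,1,0,0.104,-0.555,0,1,0,0.104,-0.555,0,1,0,0.104,-0.555,0,1,0,0.104,-0.555,0],
  "newtons": 60
}}

```text
time_s: 5.0
ee_pos: [0.5394, 0.3239, 0.2027]
eef_rot: [3.141, 0.0, 3.01]
force: [0.2, 0.2, 0.1]
grip_width: 0.0151
```

```bash
python3 - <<'E'
from h import *
cv2.imwrite("pics/side2.png",vision.camera("side"))
print(sensors.get_obs())
im=cv2.imread("pics/side2.png")[130:240,250:400]; cv2.imwrite("pics/side2z.png",cv2.resize(im,None,fx=5,fy=5))
E
```

```text
{'time_s': 5.05, 'qpos': array([ 4.82527312e-01,  6.93885979e-01,  1.43929094e+00,  1.45494714e-04,
        1.00827396e+00, -9.57136218e-01]), 'joint_vel': array([-6.23636513e-04,  2.53772285e-04, -2.27115107e-04, -3.14303802e-05,
        7.27460074e-04,  1.07073118e-04]), 'tau': array([-4.14828183e-01, -6.83245754e+01, -2.94622850e+01, -1.54929212e-01,
        1.76052698e-01, -5.61499607e-02]), 'ee_pos': array([0.53937317, 0.32386578, 0.20266714]), 'eef_rot': array([3.14141038e+00, 4.50221572e-05, 3.01038227e+00]), 'force': array([-0.32692283,  1.59632708,  0.22210048]), 'moment': array([ 0.22743015, -0.15088865, -0.05051701]), 'grip_width': 0.015244774603094483}
```

View pics/side2z.png

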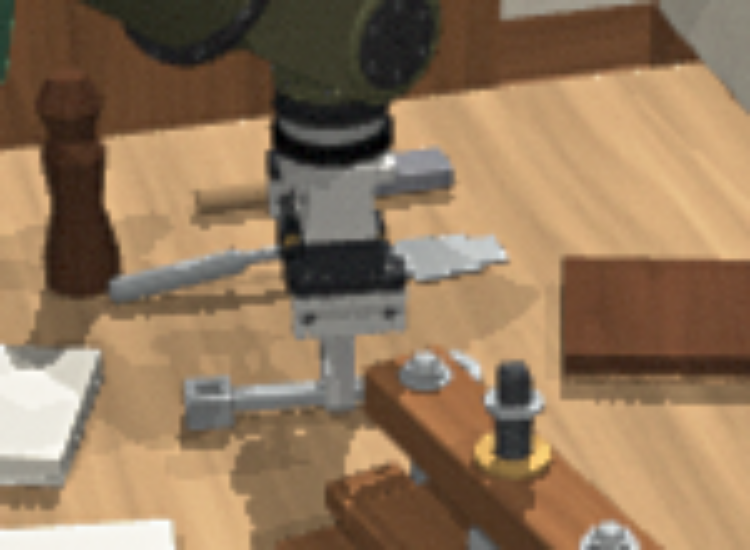

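Emit:
{"fn": "arm_command", "kwargs": {
  "plan": [1,0,0,0.04,0,1,0,0,0.12,0,1,0,0,0.2,0,1,0,0,0.3,0,1,0,0,0.4,0,1,0,0,0.48,0,1,0,0,0.5125,0,1,-0.008,-0.066,0.5125,0.01,1,-0.017,-0.132,0.5125,0.02,1,-0.025,-0.2,0.5125,0.029,1,-0.033,-0.264,0.5125,0.029,1,-0.042,-0.33,0.5125,0.029,1,-0.05,-0.396,0.5125,0.029,1,-0.058,-0.46,0.5125,0.029,1,-0.068,-0.53,0.5125,0.029,1,-0.077,-0.6,0.5125,0.029,1,-0.084,-0.656,0.5125,0.029,1,-0.084,-0.656,0.5125,0.029,1,-0.084,-0.656,0.5125,0.029]
}}

```text
time_s: 6.95
ee_pos: [0.5056, 0.0612, 0.4071]
eef_rot: [-3.142, -0.001, 3.07]
force: [0.2, 0.4, -4.6]
grip_width: 0.0156
```

```bash
python3 - <<'E'
from h import *
for c in("side","top"):
  cv2.imwrite(f"pics/{c}3.png",vision.camera(c))
  for n in("wrench","wrench_socket","screw_head"):
    r=vision.pinpoint(n,c); print(n,c,[(np.round(x["at"],1).tolist(),round(x["confidence"],2)) for x in r[:2]])
print(sensors.get_obs())
im=cv2.imread("pics/side3.png")[150:240,280:410]; cv2.imwrite("pics/side3z.png",cv2.resize(im,None,fx=6,fy=6))
im=cv2.imread("pics/top3.png")[140:260,220:380]; cv2.imwrite("pics/top3z.png",cv2.resize(im,None,fx=5,fy=5))
E
```

```text
wrench side [([194.7, 353.5], 0.71), ([243.9, 352.4], 0.6)]
wrench_socket side [([197.6, 354.2], 0.38)]
screw_head side [([201.3, 349.7], 0.77)]
wrench top []
wrench_socket top []
screw_head top []
{'time_s': 7.35, 'qpos': array([ 4.95730219e-02,  2.07311293e-01,  1.63005697e+00,  1.91355848e-05,
        1.30442760e+00, -1.45134337e+00]), 'joint_vel': array([-0.0028385 , -0.0011366 , -0.00120746,  0.0001345 ,  0.00049916,
       -0.00178222]), 'tau': array([ 5.77191124e-02, -5.04370594e+01, -3.75075138e+01, -1.77956797e-02,
       -3.10337542e-03,  3.78129786e-03]), 'ee_pos': array([0.50578032, 0.06173996, 0.40754344]), 'eef_rot': array([-3.14158676e+00, -2.03968251e-04,  3.07170768e+00]), 'force': array([ 0.81515321,  0.18164237, -5.99382945]), 'moment': array([ 0.03327047, -0.03283358, -0.08652753]), 'grip_width': 0.015312777586117017}
```

View pics/side3z.png

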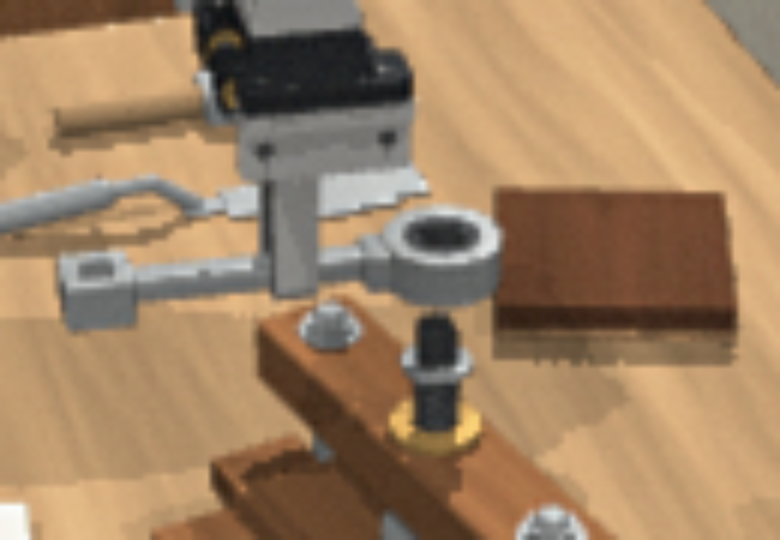

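View pics/top3z.png

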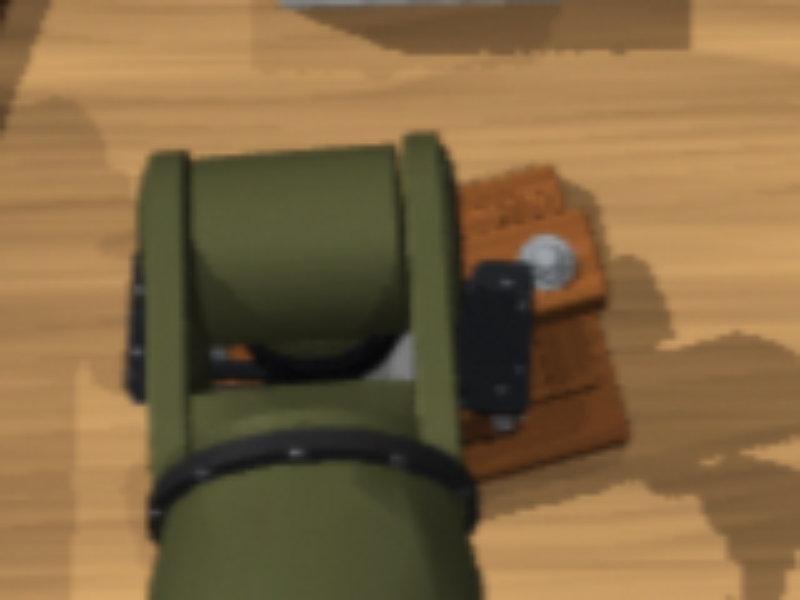

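```bash
python3 - <<'E'
from h import *
px=lambda x,y:[(y+.5)/6-.5+150,(x+.5)/6-.5+280]
print("ring via side",atz("side",px(442,234),.2265), "expected by robot", .5058+.0647*np.cos(-.0699),.0617+.0647*np.sin(-.0699))
# draw model
im=cv2.imread("pics/side3.png")[150:240,280:410]; f=6
im=cv2.resize(im,None,fx=f,fy=f,interpolation=cv2.INTER_CUBIC)
def draw(P,col):
    q=[((proj("side",p)[1]-280+.5)*f-.5,(proj("side",p)[0]-150+.5)*f-.5) for p in P]
    cv2.polylines(im,[np.round(q).astype(int)],True,col,1)
t=np.linspace(0,2*np.pi,40)
for (x,y,col) in((.5703,.0572,(0,0,255)),):
    for z in(.2045,.2265): draw([[x+.026*np.cos(a),y+.026*np.sin(a),z] for a in t],col)
    for z in(.2265,):
        c,s=np.cos(-.07),np.sin(-.07)
        draw([[x+.009*(a*c-b*s),y+.009*(a*s+b*c),z] for a,b in((1,1),(1,-1),(-1,-1),(-1,1))],col)
for (x,y,col) in((.5691,.0552,(0,255,0)),):
    for z in(.163,): draw([[x+.016*np.cos(a),y+.016*np.sin(a),z] for a in t],col)
    c,s=np.cos(-.07),np.sin(-.07)
    for z,h in((.179,.008),(.163,.008),(.183,.006)):draw([[x+h*(a*c-b*s),y+h*(a*s+b*c),z] for a,b in((1,1),(1,-1),(-1,-1),(-1,1))],col)
cv2.imwrite("pics/side3o.png",im)
E
```

```text
ring via side [0.57086038 0.05577597 0.2265    ] expected by robot 0.5703420019239009 0.05718115195484902
```

View pics/side3o.png

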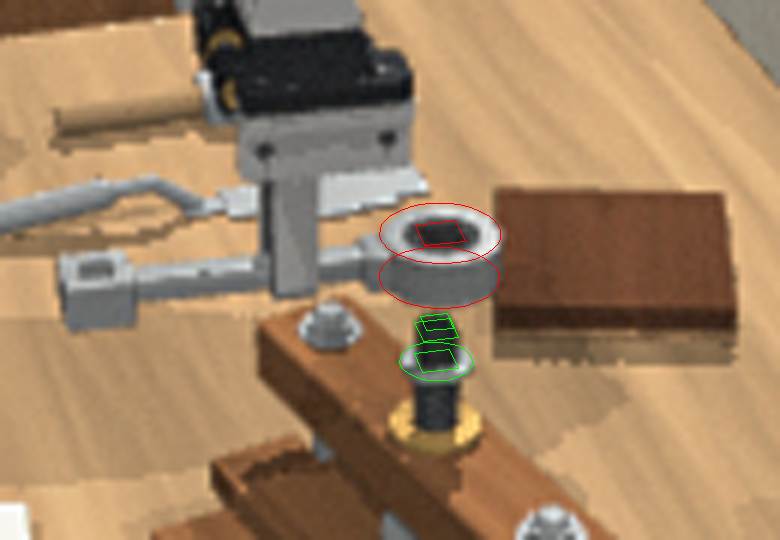

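Emit:
{"fn": "arm_command", "kwargs": {
  "plan": [1,-0.002,-0.001,-0.02,0,1,-0.002,-0.001,-0.04,0,1,-0.002,-0.001,-0.05,0,1,-0.002,-0.001,-0.055,0,1,-0.002,-0.001,-0.06,0,1,-0.002,-0.001,-0.065,0,1,-0.002,-0.001,-0.0675,0,1,-0.002,-0.001,-0.07,0]
}}

```text
time_s: 8.15
ee_pos: [0.505, 0.061, 0.3797]
eef_rot: [3.142, 0.0, 3.071]
force: [0.6, 0.2, -5.7]
grip_width: 0.0155
```

```bash
cat > st.py <<'E'
from h import *
o=sensors.get_obs(); np.set_printoptions(precision=4,suppress=True)
sx,sy=.570,.0565
r=o["ee_pos"][:2]-[sx,sy]; F=o["force"]
print(o["time_s"],o["ee_pos"],o["eef_rot"],"F",F,"M",o["moment"],"Tz",r[0]*F[1]-r[1]*F[0]+o["moment"][2],"g",o["grip_width"],"q6",o["qpos"][5])
E
python3 st.py; python3 - <<'E'
from h import *
cv2.imwrite("pics/side4.png",vision.camera("side"))
im=cv2.imread("pics/side4.png")[150:240,280:410]; cv2.imwrite("pics/side4z.png",cv2.resize(im,None,fx=6,fy=6))
E
```

```text
8.15 [0.505  0.061  0.3797] [3.1416 0.0002 3.0711] F [ 0.631   0.1826 -5.7043] M [ 0.0642 -0.0516 -0.0228] Tz -0.03752484173600566 g 0.015502397396086613 q6 -1.4521235233525165
```

View pics/side4z.png

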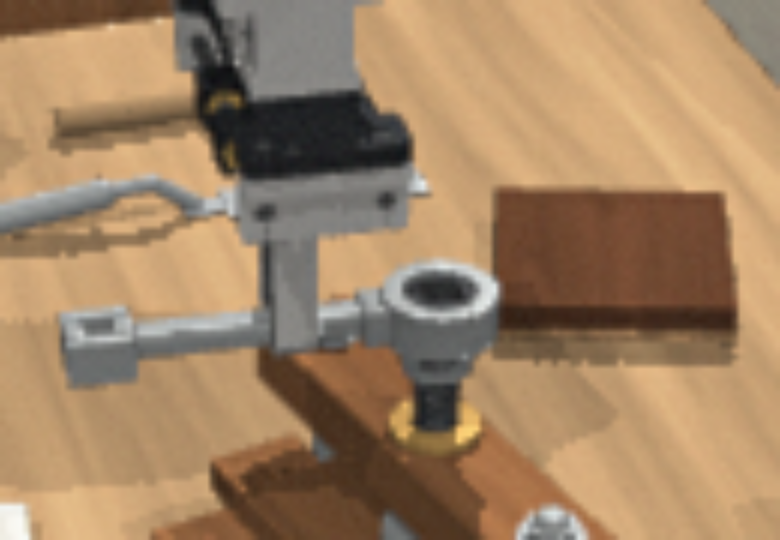

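Emit:
{"fn": "arm_command", "kwargs": {
  "plan": [1,0,0,-0.008,0,1,0,0,-0.016,0,1,0,0,-0.022,0,1,0,0,-0.027,0,1,0,0,-0.03,0]
}}

```text
time_s: 8.7
ee_pos: [0.505, 0.061, 0.3674]
eef_rot: [-3.142, -0.0, 3.071]
force: [0.4, -0.9, -5.9]
grip_width: 0.0152
```

```bash
python3 st.py
```

```text
8.7 [0.505  0.061  0.3674] [-3.1416 -0.0002  3.0711] F [ 0.3946 -0.8763 -5.8855] M [ 0.1025 -0.0568 -0.0772] Tz -0.022028516476593096 g 0.015227232415648844 q6 -1.4521198092646694
```

Emit:
{"fn": "arm_command", "kwargs": {
  "plan": [1,0,0,-0.0025,0,1,0,0,-0.005,0,1,0,0,-0.0075,0]
}}

```text
time_s: 9.0
ee_pos: [0.5049, 0.061, 0.3649]
eef_rot: [3.142, 0.0, 3.071]
force: [-5.2, 0.5, 2.2]
grip_width: 0.0154
```

```bash
python3 st.py
```

```text
9.0 [0.5049 0.061  0.3649] [3.1415 0.     3.0712] F [-5.2092  0.4588  2.1705] M [0.0547 0.6103 0.0426] Tz 0.03628841127049837 g 0.01538561145606149 q6 -1.4521200167210253
```

```bash
cat > arc.py <<'E'
import sys,numpy as np
# args: start psi deg, end psi deg, step deg, dz per deg on (1/0), extra radial shift x y (mm)
p0,p1,st=map(float,sys.argv[1:4]); follow=float(sys.argv[4]); R=.0647
n=int(round(abs(p1-p0)/st)); f=lambda p:-R*np.array([np.cos(np.radians(p)),np.sin(np.radians(p))])
out=[]
for i in range(1,n+1):
    p=p0+(p1-p0)*i/n; d=(f(p)-f(p0))/.4; z=follow*.006*(p-p0)/360/.4
    out.append([1,round(d[0],3),round(d[1],3),round(z,4),round((p-p0)/120,4)])
print(", ".join(", ".join("%g"%v for v in r) for r in out))
E
python3 arc.py -4 -40 6 1; python3 arc.py -40 -64 6 1
```

```text
1, 0.002, 0.017, -0.0003, -0.05, 1, 0.006, 0.033, -0.0005, -0.1, 1, 0.011, 0.049, -0.0007, -0.15, 1, 0.019, 0.065, -0.001, -0.2, 1, 0.027, 0.079, -0.0013, -0.25, 1, 0.037, 0.093, -0.0015, -0.3
1, 0.012, 0.012, -0.0003, -0.05, 1, 0.024, 0.023, -0.0005, -0.1, 1, 0.038, 0.033, -0.0007, -0.15, 1, 0.053, 0.041, -0.001, -0.2
```

Emit:
{"fn": "arm_command", "kwargs": {
  "plan": [1,0.002,0.017,-0.0003,-0.05,1,0.006,0.033,-0.0005,-0.1,1,0.011,0.049,-0.0007,-0.15,1,0.019,0.065,-0.001,-0.2,1,0.027,0.079,-0.0013,-0.25,1,0.037,0.093,-0.0015,-0.3]
}}

```text
time_s: 9.6
ee_pos: [0.5197, 0.0986, 0.3645]
eef_rot: [3.141, 0.0, 2.439]
force: [-2.9, -0.1, -0.5]
grip_width: 0.015
```

```bash
python3 st.py;  python3 arc.py -40 -76 6 1
```

```text
9.6 [0.5197 0.0986 0.3645] [3.1414 0.0001 2.4388] F [-2.8662 -0.1013 -0.5355] M [-0.2095  0.2086  0.088 ] Tz 0.21372441225608624 g 0.01500161679589046 q6 -0.7499048496737547
1, 0.012, 0.012, -0.0003, -0.05, 1, 0.024, 0.023, -0.0005, -0.1, 1, 0.038, 0.033, -0.0007, -0.15, 1, 0.053, 0.041, -0.001, -0.2, 1, 0.069, 0.048, -0.0013, -0.25, 1, 0.085, 0.053, -0.0015, -0.3
```

Emit:
{"fn": "arm_command", "kwargs": {
  "plan": [1,0.012,0.012,-0.0003,-0.05,1,0.024,0.023,-0.0005,-0.1,1,0.038,0.033,-0.0007,-0.15,1,0.053,0.041,-0.001,-0.2,1,0.069,0.048,-0.0013,-0.25,1,0.085,0.053,-0.0015,-0.3]
}}

```text
time_s: 10.2
ee_pos: [0.554, 0.1201, 0.3641]
eef_rot: [3.14, -0.001, 1.811]
force: [-0.7, 4.4, -0.7]
grip_width: 0.0154
```

```bash
python3 st.py;  python3 arc.py -76 -4 6 0
```

```text
10.2 [0.554  0.1201 0.3641] [ 3.1401 -0.0007  1.811 ] F [-0.6613  4.3519 -0.701 ] M [ 0.429  -0.0088  0.2286] Tz 0.20120202312700153 g 0.015431269117796801 q6 -0.09176101531579267
1, -0.016, -0.005, 0, 0.05, 1, -0.032, -0.012, 0, 0.1, 1, -0.047, -0.02, 0, 0.15, 1, -0.06, -0.029, 0, 0.2, 1, -0.073, -0.041, 0, 0.25, 1, -0.085, -0.053, 0, 0.3, 1, -0.095, -0.066, 0, 0.35, 1, -0.104, -0.081, 0, 0.4, 1, -0.111, -0.096, 0, 0.45, 1, -0.116, -0.112, 0, 0.5, 1, -0.12, -0.129, 0, 0.55, 1, -0.122, -0.146, 0, 0.6
```

Emit:
{"fn": "arm_command", "kwargs": {
  "plan": [1,-0.016,-0.005,0,0.05,1,-0.032,-0.012,0,0.1,1,-0.047,-0.02,0,0.15,1,-0.06,-0.029,0,0.2,1,-0.073,-0.041,0,0.25,1,-0.085,-0.053,0,0.3,1,-0.095,-0.066,0,0.35,1,-0.104,-0.081,0,0.4,1,-0.111,-0.096,0,0.45,1,-0.116,-0.112,0,0.5,1,-0.12,-0.129,0,0.55,1,-0.122,-0.146,0,0.6]
}}

```text
time_s: 11.4
ee_pos: [0.5046, 0.0607, 0.3638]
eef_rot: [-3.141, -0.001, 3.075]
force: [-7.1, -2.8, 2.0]
grip_width: 0.015
```

```bash
python3 st.py;  python3 arc.py -4 -40 6 1; python3 - <<'E'
from h import *
cv2.imwrite("pics/side5.png",vision.camera("side"))
im=cv2.imread("pics/side5.png")[150:240,280:410]; cv2.imwrite("pics/side5z.png",cv2.resize(im,None,fx=6,fy=6))
E
```

```text
11.4 [0.5046 0.0607 0.3638] [-3.1413 -0.001   3.0754] F [-7.0517 -2.7716  1.9686] M [-0.3563  1.0042 -0.1433] Tz 0.06771113495334485 g 0.01501143277678836 q6 -1.4568168710517964
1, 0.002, 0.017, -0.0003, -0.05, 1, 0.006, 0.033, -0.0005, -0.1, 1, 0.011, 0.049, -0.0007, -0.15, 1, 0.019, 0.065, -0.001, -0.2, 1, 0.027, 0.079, -0.0013, -0.25, 1, 0.037, 0.093, -0.0015, -0.3
```

View pics/side5z.png

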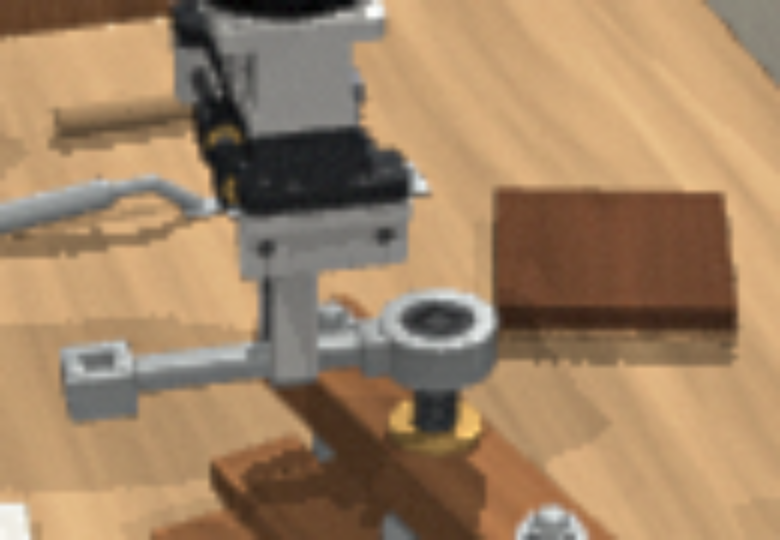

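Emit:
{"fn": "arm_command", "kwargs": {
  "plan": [1,0.001,0.017,-0.0003,-0.05,1,0.005,0.033,-0.0005,-0.1,1,0.01,0.049,-0.0007,-0.15,1,0.018,0.065,-0.001,-0.2]
}}

```text
time_s: 11.85
ee_pos: [0.5121, 0.0872, 0.3636]
eef_rot: [-3.141, 0.0, 2.648]
force: [-6.2, -0.3, 2.1]
grip_width: 0.0155
```

```bash
python3 st.py;  python3 arc.py -28 -46 6 1
```

```text
11.85 [0.5121 0.0872 0.3636] [-3.1415  0.0002  2.6478] F [-6.1863 -0.3231  2.1337] M [-0.17    0.578  -0.0179] Tz 0.19070587625485255 g 0.015467344531696755 q6 -0.9788102383950678
1, 0.009, 0.015, -0.0003, -0.05, 1, 0.019, 0.028, -0.0005, -0.1, 1, 0.03, 0.04, -0.0007, -0.15
```

Emit:
{"fn": "arm_command", "kwargs": {
  "plan": [1,0.009,0.015,-0.0003,-0.05,1,0.019,0.028,-0.0005,-0.1,1,0.03,0.04,-0.0007,-0.15]
}}

```text
time_s: 12.15
ee_pos: [0.5242, 0.1034, 0.3635]
eef_rot: [3.141, 0.0, 2.334]
force: [-2.1, 0.9, 1.2]
grip_width: 0.0155
```

```bash
python3 st.py;  python3 arc.py -46 -64 6 1
```

```text
12.15 [0.5242 0.1034 0.3635] [3.1408 0.0002 2.3342] F [-2.0673  0.9079  1.1858] M [-0.0002  0.1679  0.1453] Tz 0.2008121062976205 g 0.01550817940806789 q6 -0.6372390298578278
1, 0.013, 0.011, -0.0003, -0.05, 1, 0.027, 0.021, -0.0005, -0.1, 1, 0.041, 0.029, -0.0007, -0.15
```

Emit:
{"fn": "arm_command", "kwargs": {
  "plan": [1,0.013,0.011,-0.0003,-0.05,1,0.027,0.021,-0.0005,-0.1,1,0.041,0.029,-0.0007,-0.15]
}}

```text
time_s: 12.45
ee_pos: [0.5407, 0.1152, 0.3632]
eef_rot: [3.141, -0.0, 2.02]
force: [-2.5, 2.3, 1.5]
grip_width: 0.015
```

```bash
python3 st.py;  python3 arc.py -64 -82 6 1
```

```text
12.45 [0.5407 0.1152 0.3632] [ 3.1405 -0.0002  2.0204] F [-2.525   2.2619  1.4799] M [0.1544 0.2565 0.3977] Tz 0.4796507343969525 g 0.015018588632127548 q6 -0.30621058326545564
1, 0.016, 0.007, -0.0003, -0.05, 1, 0.032, 0.012, -0.0005, -0.1, 1, 0.048, 0.015, -0.0007, -0.15
```

Emit:
{"fn": "arm_command", "kwargs": {
  "plan": [1,0.016,0.007,-0.0003,-0.05,1,0.032,0.012,-0.0005,-0.1,1,0.032,0.012,-0.0005,-0.1]
}}

```text
time_s: 12.75
ee_pos: [0.5537, 0.12, 0.363]
eef_rot: [3.14, -0.001, 1.813]
force: [-3.0, 5.4, 3.2]
grip_width: 0.0154
```

```bash
python3 st.py;  python3 arc.py -76 -88 6 1
```

```text
12.75 [0.5537 0.12   0.363 ] [ 3.1401 -0.0006  1.813 ] F [-2.9512  5.418   3.1637] M [0.6671 0.3412 0.3112] Tz 0.4106263096423076 g 0.015429888648271132 q6 -0.09371213340647808
1, 0.017, 0.003, -0.0003, -0.05, 1, 0.033, 0.005, -0.0005, -0.1
```

```bash
cat > avg.py <<'E'
from h import *
T=[];Fs=[];Ms=[]
for i in range(10):
    vision.camera("side"); o=sensors.get_obs(); r=o["ee_pos"][:2]-[.570,.0565]; F=o["force"]
    T.append(r[0]*F[1]-r[1]*F[0]+o["moment"][2]);Fs.append(F);Ms.append(o["moment"])
print(o["time_s"],o["ee_pos"],o["eef_rot"],"Tz",np.mean(T).round(3),np.std(T).round(3),"F",np.mean(Fs,0).round(2),"M",np.mean(Ms,0).round(3))
E
python3 avg.py
```

```text
13.25 [0.55330611 0.11989378 0.36310969] [ 3.13969285e+00 -6.92678969e-04  1.81701481e+00] Tz 0.335 0.057 F [-1.81  5.81  1.96] M [0.724 0.191 0.317]
```

Emit:
{"fn": "arm_command", "kwargs": {
  "plan": [1,0.0085,0.002,-0.0002,-0.025,1,0.017,0.003,-0.0003,-0.05,1,0.025,0.004,-0.0004,-0.075,1,0.033,0.005,-0.0005,-0.1]
}}

```text
time_s: 13.65
ee_pos: [0.5664, 0.1221, 0.3628]
eef_rot: [3.141, -0.001, 1.606]
force: [-6.4, 5.4, 2.8]
grip_width: 0.0153
```

```bash
python3 st.py;  python3 arc.py -88 -94 3 1
```

```text
13.65 [0.5664 0.1221 0.3628] [ 3.1413 -0.0011  1.6059] F [-6.4281  5.3645  2.7693] M [0.6763 0.9278 0.5617] Tz 0.9637813439712684 g 0.015278672841465595 q6 0.11350162859241347
1, 0.008, 0, -0.0001, -0.025, 1, 0.017, -0, -0.0003, -0.05
```

```bash
python3 avg.py
```

```text
14.15 [0.56640509 0.12202456 0.36290093] [ 3.14042280e+00 -1.18532767e-03  1.60796827e+00] Tz 0.746 0.035 F [-3.38  6.29  2.76] M [0.834 0.578 0.547]
```

Emit:
{"fn": "arm_command", "kwargs": {
  "plan": [1,0.005,0,-0.0001,-0.015,1,0.01,0,-0.0002,-0.03,1,0.014,0,-0.0003,-0.042]
}}

```text
time_s: 14.45
ee_pos: [0.5719, 0.1222, 0.3627]
eef_rot: [3.141, -0.001, 1.519]
force: [-5.7, 7.6, 2.6]
grip_width: 0.0151
```

```bash
python3 st.py; python3 avg.py
```

```text
14.45 [0.5719 0.1222 0.3627] [ 3.1414 -0.0014  1.519 ] F [-5.6554  7.6386  2.5784] M [0.9301 1.0528 0.6969] Tz 1.0828860171672468 g 0.015130606176185115 q6 0.19899299932194564
14.95 [0.57192336 0.12213041 0.36277761] [ 3.14086497e+00 -1.40706600e-03  1.52020078e+00] Tz 0.919 0.051 F [-4.27  6.99  3.02] M [0.98  0.754 0.625]
```

Emit:
{"fn": "arm_command", "kwargs": {
  "plan": [1,-0.007,0,0,0.02,1,-0.014,0.0005,0,0.042,1,-0.018,0.001,0,0.055,1,-0.018,0.001,0,0.055]
}}

```text
time_s: 15.35
ee_pos: [0.5651, 0.122, 0.3629]
eef_rot: [3.139, -0.001, 1.634]
force: [2.9, 4.9, 2.6]
grip_width: 0.0155
```

```bash
python3 st.py; python3 avg.py
```

```text
15.35 [0.5651 0.122  0.3629] [ 3.1389 -0.0006  1.634 ] F [2.8726 4.9458 2.5516] M [ 0.6396 -0.6938  0.3347] Tz 0.12192741762038234 g 0.01549767731910128 q6 0.08604205070931505
15.85 [0.56519211 0.12204802 0.36277467] [ 3.13917831e+00 -6.85497812e-04  1.63260934e+00] Tz 0.141 0.04 F [2.93 5.43 3.22] M [ 0.67  -0.601  0.36 ]
```

Emit:
{"fn": "arm_command", "kwargs": {
  "plan": [1,0.001,0.001,0.005,0,1,0.001,0.001,0.01,0,1,0.001,0.001,0.015,0,1,0.001,0.001,0.02,0]
}}

```text
time_s: 16.25
ee_pos: [0.5653, 0.122, 0.3685]
eef_rot: [-3.139, 0.0, 1.632]
force: [4.5, -0.8, -16.8]
grip_width: 0.0151
```

```bash
python3 st.py
```

```text
16.25 [0.5653 0.122  0.3685] [-3.1387  0.0003  1.6321] F [  4.4874  -0.8498 -16.7937] M [ 0.2691 -0.8219  0.4674] Tz 0.17757507620262042 g 0.01514534707861071 q6 0.08792273320990836
```

Emit:
{"fn": "arm_command", "kwargs": {
  "plan": [1,0.001,0,0,0.015,1,0.002,0,0,0.025,1,0.002,0,0.005,0.025,1,0.002,0,0.01,0.025]
}}

```text
time_s: 16.65
ee_pos: [0.5656, 0.1218, 0.3719]
eef_rot: [-3.135, 0.001, 1.684]
force: [-4.8, -3.6, -19.7]
grip_width: 0.0156
```

```bash
python3 st.py
```

```text
16.65 [0.5656 0.1218 0.3719] [-3.135   0.0006  1.6839] F [ -4.8011  -3.5768 -19.71  ] M [-0.215   0.8038 -0.1527] Tz 0.17630746301056205 g 0.015552203178260891 q6 0.03580257784815519
```

```bash
python3 - <<'E'
from h import *
cv2.imwrite("pics/side6.png",vision.camera("side"))
im=cv2.imread("pics/side6.png")[140:240,290:410]; cv2.imwrite("pics/side6z.png",cv2.resize(im,None,fx=6,fy=6))
E
python3 st.py
```

```text
16.7 [0.5657 0.1218 0.3722] [-3.1353  0.0007  1.6839] F [ -4.7364  -2.4809 -18.4979] M [-0.0347  0.9109 -0.2174] Tz 0.10257236089542601 g 0.015404463297696427 q6 0.03586556532996729
```

View pics/side6z.png

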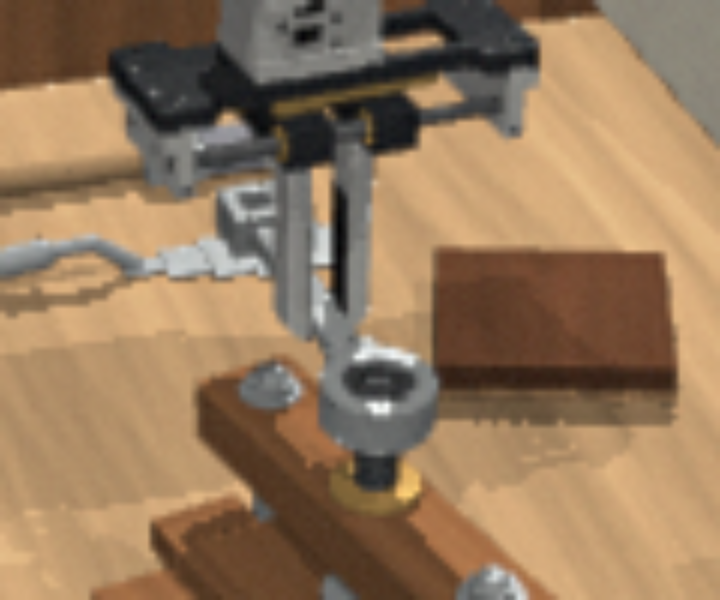

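Emit:
{"fn": "arm_command", "kwargs": {
  "plan": [1,-0.001,0,-0.008,-0.01,1,-0.001,0,-0.016,-0.01,1,-0.001,0,-0.022,-0.01,1,-0.001,0,-0.028,-0.01,1,-0.001,0,-0.03,-0.01]
}}

```text
time_s: 17.2
ee_pos: [0.5657, 0.1225, 0.3635]
eef_rot: [3.14, -0.0, 1.664]
force: [-7.6, 3.0, 8.1]
grip_width: 0.0154
```

```bash
python3 st.py; python3 - <<'E'
from h import *
cv2.imwrite("pics/side7.png",vision.camera("side"))
im=cv2.imread("pics/side7.png")[140:240,290:410]; cv2.imwrite("pics/side7z.png",cv2.resize(im,None,fx=6,fy=6))
E
```

```text
17.2 [0.5657 0.1225 0.3635] [ 3.1399 -0.0003  1.664 ] F [-7.6178  2.9963  8.054 ] M [-0.0737  1.2779 -0.2125] Tz 0.2771458158256309 g 0.015438301209573114 q6 0.05668592498026789
```

View pics/side7z.png

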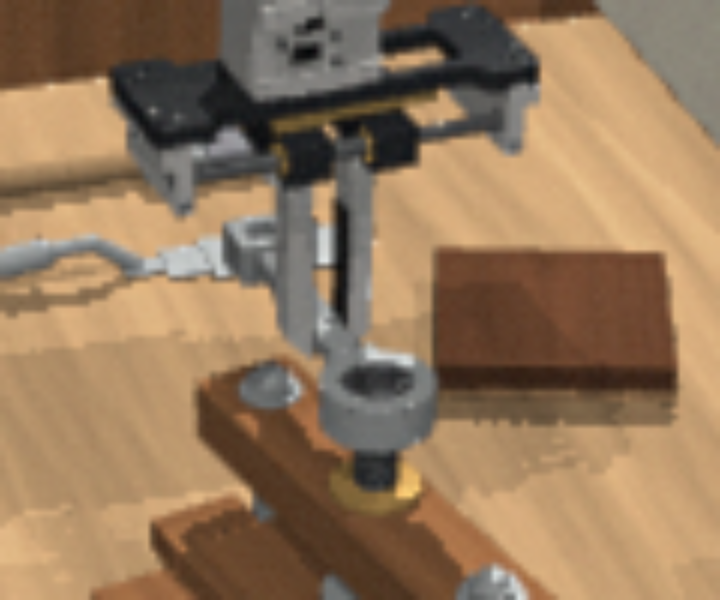

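Emit:
{"fn": "arm_command", "kwargs": {
  "plan": [0.3,0,0,0,0,0.3,0,0,0,0,0.3,0,0,0,0,0.3,0,0,0,0]
}}

```text
time_s: 17.65
ee_pos: [0.5659, 0.1221, 0.3622]
eef_rot: [3.141, 0.0, 1.664]
force: [-0.1, -0.0, -0.2]
grip_width: 0.0325
```

```bash
python3 st.py; python3 - <<'E'
from h import *
cv2.imwrite("pics/side8.png",vision.camera("side"))
cv2.imwrite("pics/top8.png",vision.camera("top"))
im=cv2.imread("pics/side8.png")[150:220,310:390]; cv2.imwrite("pics/side8z.png",cv2.resize(im,None,fx=8,fy=8))
im=cv2.imread("pics/top8.png")[140:260,220:380]; cv2.imwrite("pics/top8z.png",cv2.resize(im,None,fx=5,fy=5))
E
```

```text
17.65 [0.5659 0.1221 0.3622] [3.1407 0.0001 1.6636] F [-0.0676 -0.0434 -0.1995] M [-0.0201 -0.0833  0.0087] Tz 0.013345904479102331 g 0.032547740176887795 q6 0.056525169988377096
```

View pics/side8z.png

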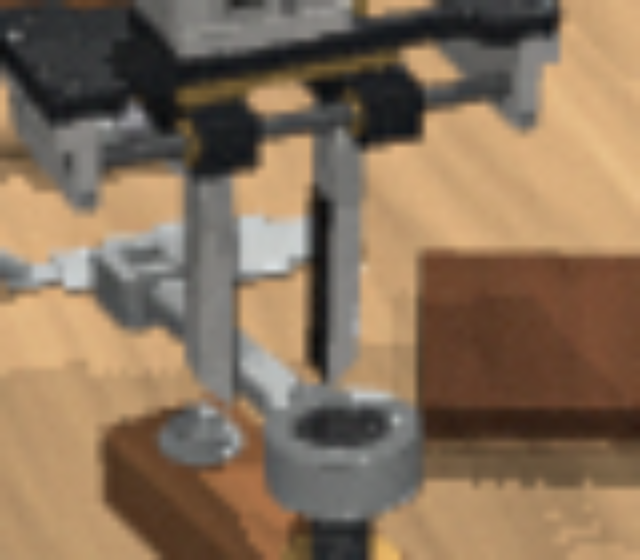

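View pics/top8z.png

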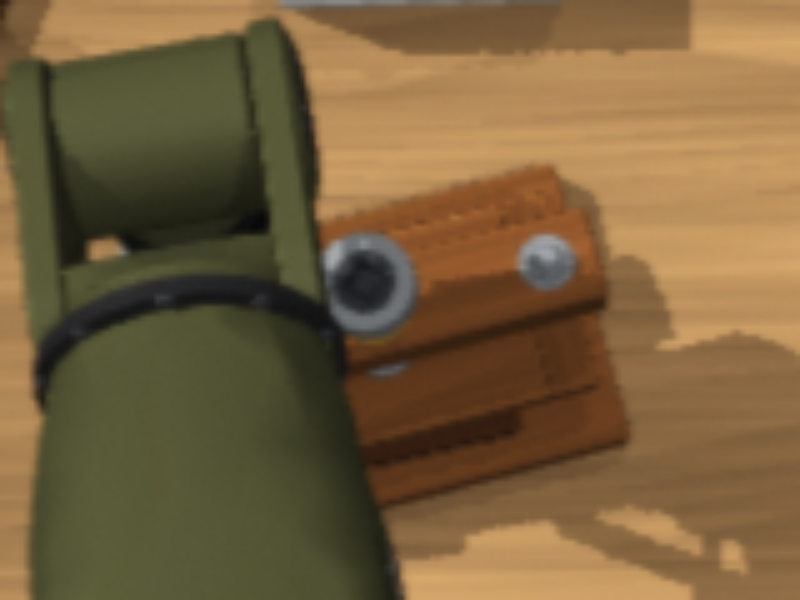

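```bash
python3 - <<'E'
from h import *
px=lambda x,y:[(y+.5)/8-.5+150,(x+.5)/8-.5+310]
for z in(.183,.186,.19):
  a=atz("side",px(150,252),z);b=atz("side",px(345,424),.183);print(z,a,b,np.linalg.norm(a-b),np.degrees(np.arctan2(*(b-a)[1::-1])))
E
```

```text
0.183 [0.53948063 0.18720845 0.183     ] [0.57098165 0.05818859 0.183     ] 0.13280978297178647 -76.27930806726138
0.186 [0.53809918 0.18199327 0.186     ] [0.57098165 0.05818859 0.183     ] 0.12813217193843718 -75.12567854687408
0.19 [0.53625725 0.17503968 0.19      ] [0.57098165 0.05818859 0.183     ] 0.12210225507885161 -73.44973678927623
```

Emit:
{"fn": "arm_command", "kwargs": {
  "plan": [0.3,-0.0085,-0.03,0,0.039,0.3,-0.0085,-0.057,0,0.039,0.3,-0.0085,-0.057,0,0.039,1,-0.0085,-0.057,0,0.039,1,-0.0085,-0.057,0,0.039,1,-0.0085,-0.057,0,0.039,1,-0.0085,-0.057,0,0.039]
}}

```text
time_s: 18.45
ee_pos: [0.5625, 0.0996, 0.3619]
eef_rot: [3.141, 0.0, 1.745]
force: [2.2, 0.2, -1.7]
grip_width: 0.0154
```

```bash
python3 st.py
```

```text
18.45 [0.5625 0.0996 0.3619] [3.141  0.     1.7454] F [ 2.2112  0.197  -1.6625] M [ 0.0358 -0.6273  0.1181] Tz 0.021263474097055646 g 0.015427942581492689 q6 -0.06343354836031
```

Low residual forces now. I'll lift gently.

Emit:
{"fn": "arm_command", "kwargs": {
  "plan": [1,0.001,0,0.004,0,1,0.001,0,0.008,0,1,0.001,0,0.012,0,1,0.001,0,0.016,0,1,0.001,0,0.02,0]
}}

```text
time_s: 18.95
ee_pos: [0.5627, 0.0995, 0.3699]
eef_rot: [-3.141, -0.0, 1.745]
force: [0.1, 1.5, -7.0]
grip_width: 0.0154
```

```bash
python3 st.py; python3 - <<'E'
from h import *
cv2.imwrite("pics/side9.png",vision.camera("side"))
im=cv2.imread("pics/side9.png")[150:220,310:390]; cv2.imwrite("pics/side9z.png",cv2.resize(im,None,fx=8,fy=8))
E
```

```text
18.95 [0.5627 0.0995 0.3699] [-3.1411 -0.0003  1.7454] F [ 0.086   1.5454 -7.0208] M [ 0.3028 -0.1883  0.056 ] Tz 0.04097720445082781 g 0.015389232750360702 q6 -0.06377276514218533
```

View pics/side9z.png

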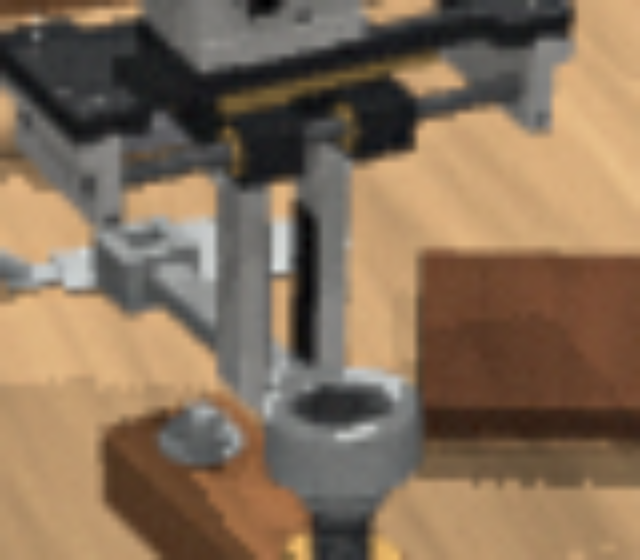

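Emit:
{"fn": "arm_command", "kwargs": {
  "plan": [1,0,0,0.006,0,1,0,0,0.014,0,1,0,0,0.022,0,1,0,0,0.03,0,1,0,0,0.045,0,1,0,0,0.065,0,1,0,0,0.09,0,1,0,0,0.12,0,1,0,0,0.12,0]
}}

```text
time_s: 19.9
ee_pos: [0.5628, 0.0994, 0.4203]
eef_rot: [3.138, 0.0, 1.745]
force: [-0.2, 0.2, -5.8]
grip_width: 0.0153
```

```bash
python3 st.py; python3 - <<'E'
from h import *
cv2.imwrite("pics/side10.png",vision.camera("side"))
cv2.imwrite("pics/top10.png",vision.camera("top"))
im=cv2.imread("pics/side10.png")[120:240,290:410]; cv2.imwrite("pics/side10z.png",cv2.resize(im,None,fx=5,fy=5))
E
```

```text
19.9 [0.5628 0.0994 0.4203] [3.1382 0.0002 1.7453] F [-0.1653  0.2045 -5.8273] M [-0.0486 -0.0766  0.0031] Tz 0.008745810416284494 g 0.015326031099273342 q6 -0.06381172270102617
```

View pics/side10z.png

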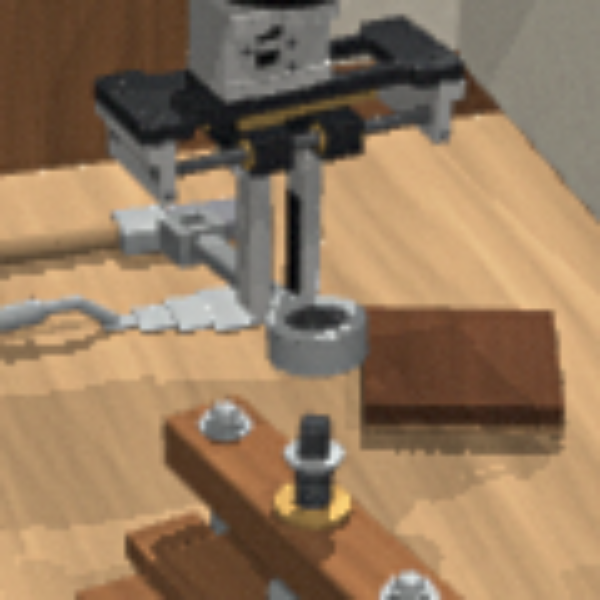

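View pics/top10.png

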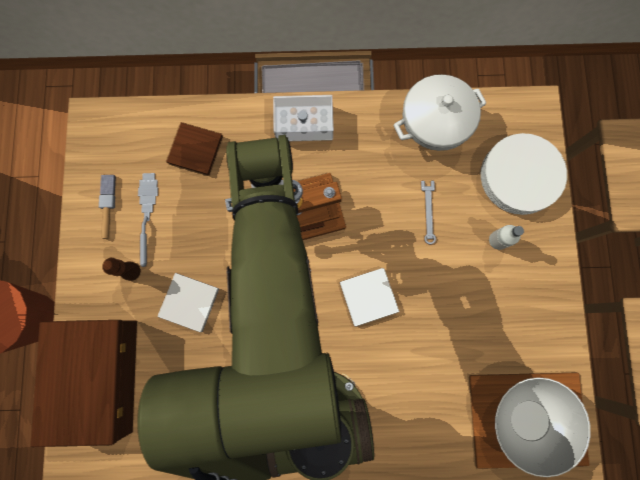

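Emit:
{"fn": "arm_command", "kwargs": {
  "plan": [1,0,0.08,0,0.06,1,0,0.16,0,0.12,1,0,0.24,0,0.18,1,0,0.32,0,0.24,1,0,0.4,0,0.3,1,0,0.48,0,0.36,1,-0.005,0.554,0,0.42,1,-0.005,0.554,0,0.48,1,-0.005,0.554,0,0.54,1,-0.005,0.554,0,0.604,1,-0.005,0.554,-0.05,0.604,1,-0.005,0.554,-0.13,0.604,1,-0.005,0.554,-0.21,0.604,1,-0.005,0.554,-0.29,0.604,1,-0.005,0.554,-0.37,0.604,1,-0.005,0.554,-0.43,0.604,1,-0.005,0.554,-0.47,0.604,1,-0.005,0.554,-0.5,0.604,1,-0.005,0.554,-0.5,0.604]
}}

```text
time_s: 21.9
ee_pos: [0.5606, 0.3209, 0.2166]
eef_rot: [-3.14, -0.002, 3.01]
force: [1.1, -0.8, -4.8]
grip_width: 0.0152
```

```bash
python3 st.py; python3 - <<'E'
from h import *
cv2.imwrite("pics/side11.png",vision.camera("side"))
im=cv2.imread("pics/side11.png")[130:240,250:400]; cv2.imwrite("pics/side11z.png",cv2.resize(im,None,fx=5,fy=5))
E
```

```text
21.9 [0.5606 0.3209 0.2166] [-3.1404 -0.0018  3.0103] F [ 1.0974 -0.7503 -4.7637] M [ 0.0481 -0.1536  0.0079] Tz -0.2751581445097505 g 0.015243368390604153 q6 -0.9763407434180491
```

View pics/side11z.png

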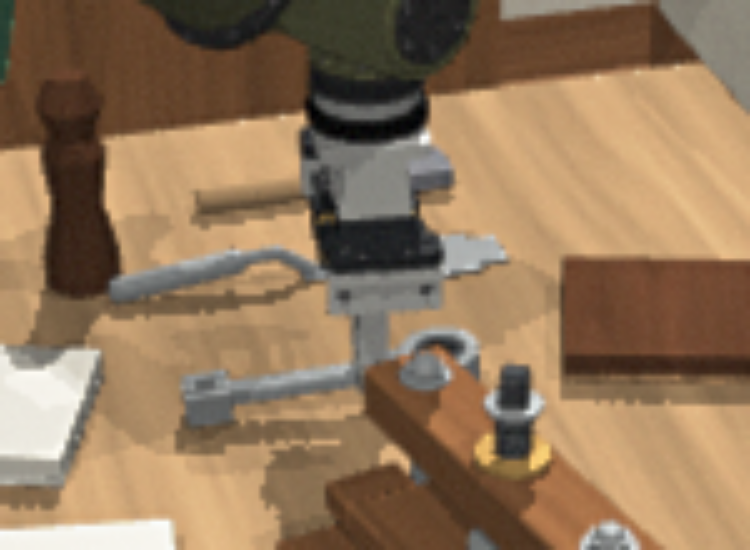

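Emit:
{"fn": "arm_command", "kwargs": {
  "plan": [1,0,0,-0.006,0,1,0,0,-0.012,0,1,0,0,-0.018,0,1,0,0,-0.023,0]
}}

```text
time_s: 22.35
ee_pos: [0.5611, 0.321, 0.2095]
eef_rot: [3.141, 0.002, 3.01]
force: [3.1, 0.3, -0.4]
grip_width: 0.0154
```

```bash
python3 st.py
```

```text
22.35 [0.5611 0.321  0.2095] [3.1406 0.0017 3.0102] F [ 3.1426  0.3241 -0.4331] M [ 0.0356 -0.2475  0.0223] Tz -0.811803711721485 g 0.015379853682801436 q6 -0.9763462949582603
```

Small end touches; press on gently to level it.

Emit:
{"fn": "arm_command", "kwargs": {
  "plan": [1,0,0,-0.004,0,1,0,0,-0.008,0,1,0,0,-0.012,0,1,0,0,-0.016,0]
}}

```text
time_s: 22.75
ee_pos: [0.5609, 0.321, 0.2033]
eef_rot: [3.141, 0.001, 3.01]
force: [-5.4, -5.6, 21.1]
grip_width: 0.0152
```

```bash
python3 st.py
```

```text
22.75 [0.5609 0.321  0.2033] [3.1414 0.0006 3.0103] F [-5.3555 -5.648  21.1249] M [-0.9077  1.3021 -0.007 ] Tz 1.4607559637209167 g 0.015186119374268548 q6 -0.9763355862846581
```

Emit:
{"fn": "arm_command", "kwargs": {
  "plan": [0.4,0,0,0.001,0,0.2,0,0,0.001,0,0,0,0,0.001,0,-0.2,0,0,0.001,0,-0.2,0,0,0.001,0,-0.2,0,0,0.05,0,-0.2,0,0,0.15,0,-0.2,0,0,0.25,0,-0.2,0,0,0.4,0,-0.2,-0.1,-0.1,0.5,0,-0.2,-0.3,-0.2,0.5,0,-0.2,-0.5,-0.3,0.5,0,-0.2,-0.5,-0.3,0.5,0,-0.2,-0.5,-0.3,0.5,0]
}}

```text
time_s: 24.15
ee_pos: [0.3588, 0.2, 0.4023]
eef_rot: [3.141, 0.0, 3.01]
force: [0.3, -0.9, 1.7]
grip_width: 0.0564
```

```bash
python3 st.py; python3 - <<'E'
from h import *
cv2.imwrite("pics/side12.png",vision.camera("side"))
cv2.imwrite("pics/top12.png",vision.camera("top"))
for n in("wrench","wrench_grip"):
  for c in("side","top"):
    print(n,c,[(np.round(x["at"],1).tolist(),round(x["confidence"],2)) for x in vision.pinpoint(n,c)[:2]])
a=cv2.imread("pics/side12.png")[140:280,240:400]; b=cv2.imread("pics/top12.png")[140:280,130:340]
a=cv2.resize(a,None,fx=2.8,fy=2.8);b=cv2.resize(b,None,fx=1.6,fy=2.8*1.0)
cv2.imwrite("pics/c12.png",a); cv2.imwrite("pics/t12.png",cv2.resize(cv2.imread("pics/top12.png")[140:280,130:340],None,fx=3.5,fy=3.5))
E
```

```text
24.15 [0.3588 0.2    0.4023] [3.1414 0.0002 3.0104] F [ 0.3323 -0.8959  1.6698] M [ 0.0695 -0.136  -0.0726] Tz 0.06889580858859706 g 0.05640984568379031 q6 -1.0202876067704039
wrench side [([443.7, 391.3], 0.2)]
wrench top [([202.4, 208.4], 0.83)]
wrench_grip side [([207.0, 310.3], 0.71)]
wrench_grip top [([230.8, 201.2], 0.55)]
```

View pics/c12.png

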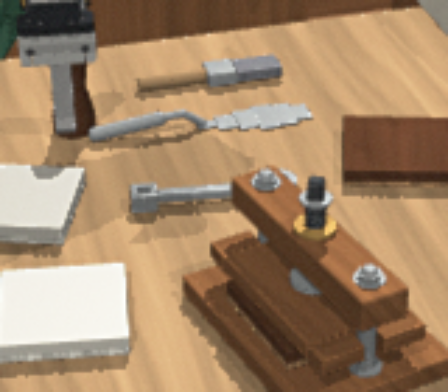

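View pics/t12.png

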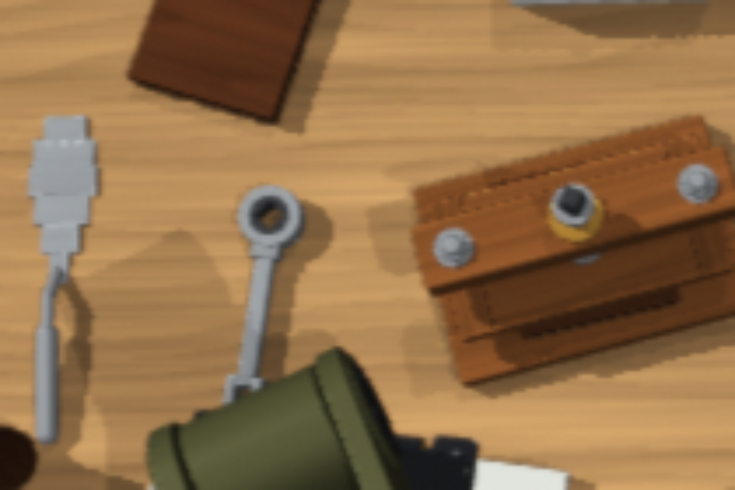

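```bash
python3 -c "
from h import *
print(job.hand_in())"
```

```text
the job is handed in; nothing more can be done
None
```

I clamped the press, laid the wrench back flat on the oak top near where it started, and handed the job in at about 24 s. No verdict is reported.

- **Seating:** the large end went onto the square head and I felt it reach the collar as a rise in force. The side picture also showed it seated.
- **Tightening:** I used two clockwise strokes of about 72° and 88°, with a slipping return stroke of 72° between them. The turning torque was about 0.2 N m while the screw ran free. At the end it read 1.08 N m moving (a single noisy reading) and about 0.92 N m holding.
- **Lifting off:** my first try jammed because the wrench tilted in the grip. I reseated it, gripped it again closer to the large end, and it came off with only its own weight on the arm.
- **Last checks:** the final pictures show the wrench flat on the oak, the press, board and nearby items looking undisturbed, and the gripper clear of everything.
- **Not checked directly:** the clamp force in newtons cannot be read, so I judged it only from the torque. Part-way through the last stroke the torque readings scattered (0.48, then 0.41, then 0.96 N m). Flatness is judged by eye, because in the last look the wrench networks found only the grip point in both cameras and I did not work out its height.

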